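Clamp the manifold block from the drying hook in the bench vise

TASK

Open the small bench vise by moving its black handle, then lift the taller of the two hanging metal blocks up and off its hook and stand it, eye up, on the two rails between the jaws with its broad faces towards the jaws and about midway along them. Then push the black handle so that the sliding jaw presses the block flat against the fixed jaw, and leave it clamped there, ready for the spanner. Leave the shorter block hanging, and the logbook, tray and spanner where they lie.

Things in the scene. Friction and masses are not known exactly. Their poses are not given: they have to be found in the camera images.
- stand: Fixed drying stand: white upright panel, 190 mm wide, top at z = 179 mm, on a steel foot. Origin on the bench below the middle of the panel's front face; x into the panel, y along it, z up. Two 7 mm thick level steel pegs at y = -70 and 70 mm run from the panel along -x for 62 mm; their top line is at z = 175 mm, the end is turned up 6 mm higher. A block hangs on each, 33 mm before the panel.
- block_tall: Block to clamp: aluminium, 28 (x) x 44 (y) x 55 (z) mm, 0.2 kg, two dark ports on one broad face (either jaw may meet it). Steel eye on top in the y-z plane, 8 thick, 26 wide, 30 tall, opening 16 x 24. Origin under the eye's top bar, where it rests on the peg; block top 24 mm below. x: normal to broad faces, along the peg. To unhook, raise 7 to 16 mm (17 jams), draw 35+ mm along the stand's -x.
- block_tall_foot (a point): centre of the underside of the tall block, 79 mm below its origin; same axes
- block_short: The other hanging block, to be left: same section and eye, but only 30 mm tall and with one port. Origin and axes as for block_tall.
- vise: Small fixed vise. Origin on the bench below the middle of the fixed jaw's face; x from sliding to fixed jaw, y along the jaws, z up. The block stands on two 12 mm wide rails that run along x (0 to -56 mm) at y = -14 and 14 mm, tops at z = 34 mm. Jaws 60 mm wide (y), tops at z = 58 mm; fixed jaw x = 0 to 34 mm. Foot plate x = -160 to 55 mm, 80 mm wide; bed 28 mm high.
- vise_jaw (a joint): gap between the jaws in m: 0 shut, 0.05 fully open. Sliding jaw is 24 mm thick, with its face at x = -gap in the vise's frame. It slides with about 4 N of friction and stays where it is left.
- vise_handle (a point): Middle of the top face of the sliding jaw's black upright handle (14 mm in x, 26 mm in y, z = 35 to 91 mm). In the vise's frame it is at x = -gap - 98 mm and moves with the jaw. Between it and the back of the jaw are 67 mm, bridged by two 8 mm rods at z = 39 to 47 mm. Axes as for the vise.
- logbook: brown spiral notebook, 210x152x13 mm, lying; origin at centre of underside; leave it
- tray: clear open tray, 64x98x30 mm, with a cap in it; origin at centre of underside; leave it
- spanner: steel open-ended spanner, 50x162x8 mm, lying; origin at centre of underside; leave it
There are look-alikes about, which are no part of the job. What is shaped like the block_tall but pink is not meant.

How it is judged:
By the outcome, as a careful person would: the job done as asked, in the order asked, and still so for the second after the job is handed in, with the robot touching nothing.
It also fails if it takes over 64 s, if anything falls off the work surface, if the arm or the gripper's body presses on something with over 40 N, if the wrist force passes 120 N, or if a joint passes its speed limit or range.

ROBOT

A 6-joint arm with a two-finger parallel gripper is mounted at the origin on a cart in front of the work surface, level with it; the furniture and walls round the work are solid. World frame = base frame: x ahead of the robot, y to its left, z up, the work surface at z = 0. Lengths are in m, angles in rad, forces in N, time in s.
With the tool pointing down it reaches from about 0.35 to 0.975 m from the base axis. Payload 4.9 kg.
Tool frame: the origin (TCP) lies on the front face of the gripper's body, between the roots of the fingers; the fingertips stand ctrl.tip_extent ahead of it and the grasp point (between the pads) lies 54 mm ahead of it (ctrl.tip_extent is the distance from the TCP to the fingertips, in m); z points along the fingers, y is the line along which they close (so a half turn about z gives the same grasp; the last joint's range is limited). The gripper opens to 85 mm and grips with 20 to 120 N. Pads are 22 mm wide; open, the fingers measure 114 mm over their backs; the gripper's body (76 mm by 85 mm) begins 54 mm behind the grasp point. The pads swing forward as they close: fully open they stand 13 mm farther back than shut.
Start: joints at [1.205, 0.053, 1.613, -0, 1.476, -0.119], TCP at [0.153, 0.606, 0.304] pointing down, gripper open.
Joint ranges: [-3.01, 3.01], [-1.01, 2.22], [0.06, 2.58], [-1.02, 4.17], [0.09, 2.62], [-3.14, 3.14]. Speed limits (rad/s): [2.57, 2.57, 3.14, 3.14, 3.14, 3.14].

INTERFACE

Orientations are given as a rotation vector (axis times angle).
In Python, from station import ctrl gives the robot as it stands.
- The arm moves only by the tool apply_moves, never from a script. Its argument "rows" is one flat list of numbers, 6 for each row, row after row: the shift along the tool's x, y, z normalised to -1 to 1, where 1 is 0.6 m, then the turn, a rotation vector about the tool's x, y, z normalised to -1 to 1, where 1 is 90 degrees. A call has 1 to 20 rows; each row is the pose to reach, as a shift and turn from the pose commanded when the call began, along the tool's axes at that moment; what a row does not reach only later rows make up. A row lasts 1/10 s, in which the tool goes at most 50 mm and 8.59 degrees, less where a joint would pass 70% of its speed; a pose out of reach is approached as far as the arm can. A call with a number of a shift or a turn outside -1 to 1 is refused whole. A call with a gripper value outside its range is refused whole. "grip" is the opening, from 0 (shut) to 1 (fully open), set as the call begins (left out, the last holds). The fingers move at their own pace and stop on an object; "grip_force" is the grip in N (left out, the last holds). Time passes only in rows, so rows that repeat a pose let the fingers close. It gives the time, the measured TCP pose, the force, the opening and the grip force at its end, in the units of the state.
- ctrl.get_obs(): the state, without advancing time (a new reading comes with each control period).
- ctrl.get_image(name): name is "side" or "top" or "wrist"; returns (picture, depth): 480x640x3 uint8, blue, green, red; 480x640 float32, m along the optical axis (not along the pixel's ray), 0 where there is no reading.
- ctrl.camera_model(name): a dict with "mtx" (3x3 intrinsics, pixels), "R" (3x3) and "t" (3): a world point X has camera coordinates R X + t; the wrist camera has in their place "tool_from_camera" (4x4, takes a point from camera to tool coordinates, whose origin is the TCP and whose axes are the flange's). Camera axes: x right, y down, z forward; pixel columns grow to the right and rows downward; lengths in m; the calibration is good to about 2 mm. A picture is of the moment at which its call begins: read the wrist's pose just before it. camera_model takes no time and is no camera call.
- ctrl.finish_job(): hands the job in; it is judged then, once.
The state is a dict: "t": time; "q": joint angles; "dq": joint speeds; "effort": joint torques, N m; "tool_pos": TCP position; "tool_rot": TCP orientation; "contact_force": force on the tool from outside, world axes, zero at the start; "wrist_torque": the same for the moment, N m; "opening": finger opening in m; "grip_force": force on a finger pad.
Only numpy, scipy, OpenCV 4.12 (cv2) and the standard library are available. Lean on these libraries where they do the work, as an engineer would, in place of code of your own. Each camera call takes 0.05 s, during which the arm holds its last target. There are 200 camera calls.

## Working session

There is one attempt and no reset: what is moved stays moved. The work goes in short steps, Python scripts to look and compute and a tool call to move; the robot and the scene stay as the last step left them, time stands still between calls to the robot, and variables do not carry over. Pictures are saved under pics/ and viewed, at most 10 in all, crops included, and the job is handed in when it is done.

Besides the shell and the picture viewer there is one more tool, called after "Request:" as name(argument=value, ...) on one line, values as JSON. apply_moves: Moves the arm, as the interface text tells. Its arguments: {"type":"object","properties":{"rows":{"type":"array","items":{"type":"number"}},"grip":{"type":"number"},"grip_force":{"type":"number"}},"required":["rows"]}

```bash
ls; mkdir -p pics; python3 - <<'E'
from station import ctrl
import numpy as np, cv2
print(ctrl.get_obs(), ctrl.tip_extent)
for n in ("side","top"):
    im,d=ctrl.get_image(n); cv2.imwrite(f"pics/{n}0.png",im); np.save(f"pics/{n}0.npy",d)
    m=ctrl.camera_model(n); print(n,m)
print(ctrl.camera_model("wrist"))
E
```

```text
pics
{'t': 0.0, 'q': array([ 1.20497197e+00,  5.33538931e-02,  1.61431183e+00, -5.82095546e-06,
        1.47594650e+00, -1.18984030e-01]), 'dq': array([-0.00041124,  0.00039352,  0.00054523,  0.00059978, -0.00078238,
       -0.00064106]), 'effort': array([-4.30780165e-04, -3.93665814e+01, -3.70183575e+01, -2.80497972e-05,
        6.93685783e-03, -1.04534612e-05]), 'tool_pos': array([0.15253491, 0.60561564, 0.30265403]), 'tool_rot': array([-3.86692217e-01, -3.11721890e+00,  3.08129886e-03]), 'contact_force': array([ 0.45322375,  0.34362444, -0.52681209]), 'wrist_torque': array([ 0.00902214,  0.01995415, -0.0065901 ]), 'grip_force': 0.0, 'opening': 0.08507005505561128} 0.0726
side {'mtx': array([[562.63841836,   0.        , 317.43038733],
       [  0.        , 562.63841836, 237.6259503 ],
       [  0.        ,   0.        ,   1.        ]]), 'R': array([[-0.99988784,  0.00978824, -0.0113361 ],
       [ 0.01410523,  0.86991378, -0.49300208],
       [ 0.0050358 , -0.49310668, -0.86995427]]), 't': array([0.50232119, 0.07467367, 1.32524424])}
top {'mtx': array([[446.76819576,   0.        , 
[... 183 characters left out ...]

       [-9.75443043e-01,  7.58459711e-02, -2.06780702e-01],
       [ 2.06086766e-01, -1.69505085e-02, -9.78386899e-01]]), 't': array([-0.00329815,  0.52053805,  0.86802862])}
{'mtx': array([[427.16328777,   0.        , 320.93391753],
       [  0.        , 427.16328777, 242.13637147],
       [  0.        ,   0.        ,   1.        ]]), 'tool_from_camera': array([[-4.47857009e-04, -9.63091531e-01, -2.69173740e-01,
         6.82269054e-02],
       [ 9.99999525e-01, -6.64331180e-04,  7.13126537e-04,
        -1.15740138e-03],
       [-8.65626637e-04, -2.69173293e-01,  9.63091371e-01,
        -6.93499280e-02],
       [ 0.00000000e+00,  0.00000000e+00,  0.00000000e+00,
         1.00000000e+00]])}
```

View pics/side0.png

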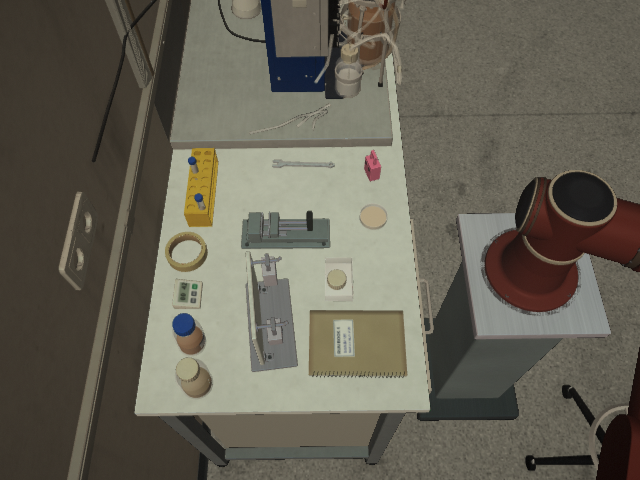

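View pics/top0.png

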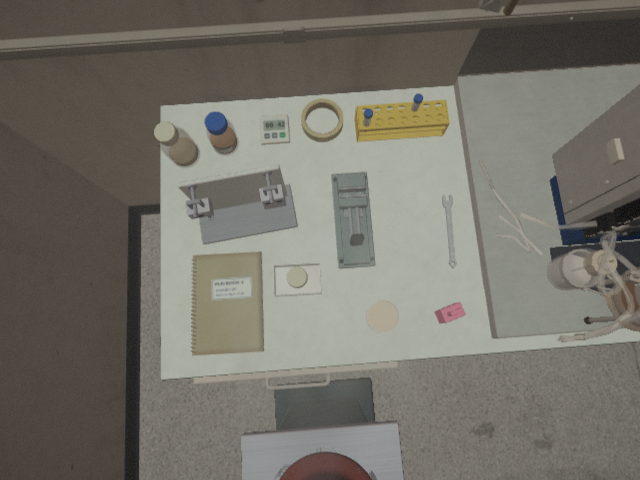

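The side view shows the vise at (287,230) with its handle at (310,220), and the stand at (268,310) with blocks near (267,265) and (272,325). The top view shows the vise at (353,220), and the stand's blocks at (271,195) and (197,207).

```bash
cat > h.py <<'E'
import numpy as np, cv2
from station import ctrl
from scipy.spatial.transform import Rotation as Ro
def cloud(n,d,obs=None):
    m=ctrl.camera_model(n); K=m["mtx"]; v,u=np.mgrid[:480,:640]
    P=np.stack([(u-K[0,2])/K[0,0]*d,(v-K[1,2])/K[1,1]*d,d],-1)
    if n=="wrist":
        T=m["tool_from_camera"]; R=Ro.from_rotvec(obs["tool_rot"]).as_matrix()
        W=(P@T[:3,:3].T+T[:3,3])@R.T+obs["tool_pos"]
    else: W=(P-m["t"])@m["R"]
    W[d==0]=np.nan; return W
E
python3 - <<'E'
from h import *
T=cloud("top",np.load("pics/top0.npy")); S=cloud("side",np.load("pics/side0.npy"))
def box(W,u0,u1,v0,v1,z0,z1):
    P=W[v0:v1,u0:u1].reshape(-1,3); return P[(P[:,2]>z0)&(P[:,2]<z1)]
def rect(P): return len(P),P.mean(0).round(4) if len(P) else 0, cv2.minAreaRect((P[:,:2]*1000).astype(np.float32)) if len(P)>3 else 0
for nm,W,b in(("top",T,(320,385,165,275)),("side",S,(235,335,200,255))):
    print(nm)
    for z in((.004,.02),(.05,.065),(.082,.1)): print(' vise',z,rect(box(W,*b,*z)))
for nm,W,b in(("top",T,(170,305,160,250)),("side",S,(240,300,248,372))):
    for z in((.003,.02),(.168,.19),(.14,.16)): print(nm,'stand',z,rect(box(W,*b,*z)))
# blocks
for n,u0,u1,v0,v1 in(("A",254,290,250,290),("B",256,292,308,346)):
    P=box(S,u0,u1,v0,v1,.06,.2); print(n,len(P),P.min(0),P.max(0)); print(np.histogram(P[:,2],np.arange(.06,.2,.01)))
a=cv2.imread("pics/side0.png")[190:380,220:350]; b=cv2.imread("pics/top0.png")[150:280,170:400]
a=cv2.resize(a,None,fx=3.1,fy=3.1,interpolation=3)
b=cv2.resize(b,None,fx=1.7,fy=1.7,interpolation=3)
c=np.zeros((600,800,3),np.uint8); c[:a.shape[0],:a.shape[1]]=a[:600]; c[:b.shape[0],403:403+b.shape[1]]=b[:,:397]
cv2.imwrite("pics/c1.png",c)
E
```

```text
top
 vise (0.004, 0.02) (1080, array([ 0.5666, -0.0971,  0.0101]), ((581.4304809570312, -101.50838470458984), (143.1049346923828, 246.6778106689453), 84.05384063720703))
 vise (0.05, 0.065) (824, array([ 0.6262, -0.1032,  0.0577]), ((589.88330078125, -103.35999298095703), (60.22185516357422, 153.96861267089844), 89.67662811279297))
 vise (0.082, 0.1) (92, array([ 0.5192, -0.1026,  0.0904]), ((520.4817504882812, -102.51752471923828), (24.18553352355957, 15.294112205505371), 87.6134033203125))
side
 vise (0.004, 0.02) (961, array([ 0.587 , -0.0899,  0.0098]), ((585.2620849609375, -125.1314926147461), (155.09210205078125, 250.06932067871094), 89.21392059326172))
 vise (0.05, 0.065) (607, array([ 0.6249, -0.1024,  0.0575]), ((589.6495361328125, -105.13046264648438), (152.13137817382812, 63.62587356567383), 0.7013635039329529))
 vise (0.082, 0.1) (59, array([ 0.5189, -0.1012,  0.0902]), ((518.6909790039062, -102.73713684082031), (11.650065422058105, 27.149621963500977), 0.07358997315168381))
top stand (0.003, 0.02) (3516, array([0.6016, 0.1358, 0.0097]), ((634.4851684570312, 152.004226684
[... 731 characters left out ...]
stand (0.14, 0.16) (516, array([0.5988, 0.1381, 0.1503]), ((605.4241943359375, 128.91416931152344), (56.796939849853516, 190.25660705566406), 3.6594390869140625))
A 520 [0.57548867 0.0332881  0.065576  ] [0.63958849 0.10528261 0.18674635]
(array([  3,   5,   8,  10,  42,  29,  32,  38,  79, 134,  12,  95,  33,
         0]), array([0.06, 0.07, 0.08, 0.09, 0.1 , 0.11, 0.12, 0.13, 0.14, 0.15, 0.16,
       0.17, 0.18, 0.19, 0.2 ]))
B 603 [0.56047684 0.11816398 0.06020851] [0.63032624 0.22428506 0.18526803]
(array([ 11,  14,   9,  15,  12,  12,  35,  36,  90, 170,  15, 142,  42,
         0]), array([0.06, 0.07, 0.08, 0.09, 0.1 , 0.11, 0.12, 0.13, 0.14, 0.15, 0.16,
       0.17, 0.18, 0.19, 0.2 ]))
```

View pics/c1.png

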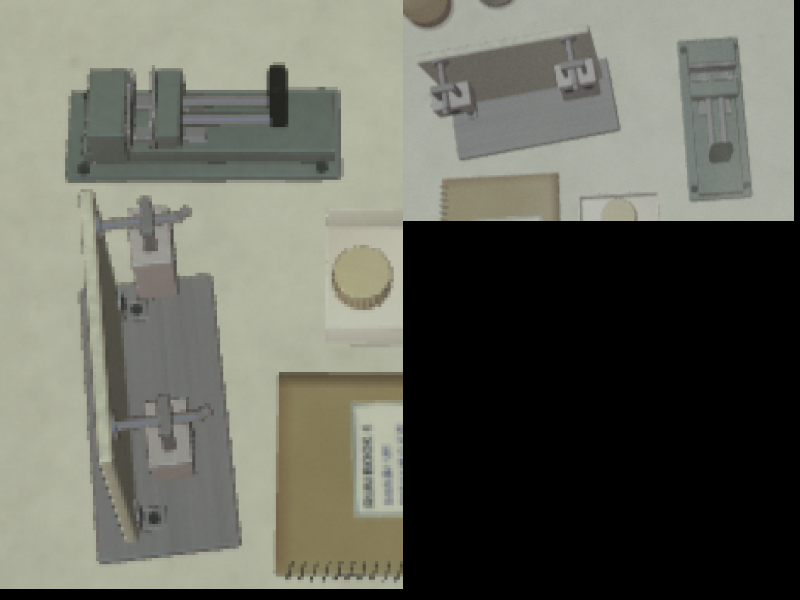

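The crop shows the right-hand block near (155,250), next to the vise, hanging down to z≈0.10, so that is the tall one. The left block near (170,430) ends at about 0.12 and is the short one. The vise handle is at about (0.519, -0.102).

```bash
cat >> h.py <<'E'
def go(*targets):
    """targets (x,y,z,yaw_deg): print shift/turn numbers from the present pose"""
    o=ctrl.get_obs(); R=Ro.from_rotvec(o["tool_rot"]).as_matrix()
    print("t",o["t"],"pos",o["tool_pos"].round(4),"yaw",np.degrees(np.arctan2(-R[0,1],R[1,1])).round(2),"F",o["contact_force"].round(1),"open",round(o["opening"],4))
    for x,y,z,a in targets:
        c,s=np.cos(np.radians(a)),np.sin(np.radians(a))
        D=np.array([[-c,-s,0],[-s,c,0],[0,0,-1]])
        w=Ro.from_matrix(R.T@D).as_rotvec()/(np.pi/2)
        print((x,y,z,a),(R.T@(np.array([x,y,z])-o["tool_pos"])/.6).round(4),w.round(4))
E
python3 - <<'E'
from h import *
go((.54,.07,.32,6.4))
E
```

```text
t 0.1 pos [0.1525 0.6056 0.3028] yaw -14.14 F [-0.4  0.4 -0.7] open 0.0857
(0.54, 0.07, 0.32, 6.4) [-0.8443 -0.708  -0.0276] [-0.0012 -0.0004 -0.2282]
```

Request:
apply_moves(rows=[-0.844,-0.708,-0.028,-0.001,0,-0.228,-0.844,-0.708,-0.028,-0.001,0,-0.228,-0.844,-0.708,-0.028,-0.001,0,-0.228,-0.844,-0.708,-0.028,-0.001,0,-0.228,-0.844,-0.708,-0.028,-0.001,0,-0.228,-0.844,-0.708,-0.028,-0.001,0,-0.228,-0.844,-0.708,-0.028,-0.001,0,-0.228,-0.844,-0.708,-0.028,-0.001,0,-0.228,-0.844,-0.708,-0.028,-0.001,0,-0.228,-0.844,-0.708,-0.028,-0.001,0,-0.228,-0.844,-0.708,-0.028,-0.001,0,-0.228,-0.844,-0.708,-0.028,-0.001,0,-0.228,-0.844,-0.708,-0.028,-0.001,0,-0.228,-0.844,-0.708,-0.028,-0.001,0,-0.228,-0.844,-0.708,-0.028,-0.001,0,-0.228,-0.844,-0.708,-0.028,-0.001,0,-0.228,-0.844,-0.708,-0.028,-0.001,0,-0.228], grip=1)

```text
t: 1.8
tool_pos: [0.5392, 0.0718, 0.3205]
tool_rot: [0.178, -3.136, -0.003]
contact_force: [0.0, 0.7, 0.5]
opening: 0.0855
grip_force: 0.0
```

```bash
python3 - <<'E'
from h import *
o=ctrl.get_obs(); im,d=ctrl.get_image("wrist"); cv2.imwrite("pics/w1.png",im); np.save("pics/w1.npy",d)
W=cloud("wrist",d,o); np.save("pics/w1c.npy",W)
P=W.reshape(-1,3); P=P[np.isfinite(P[:,0])]
def rect(P): return len(P),P.mean(0).round(4), cv2.minAreaRect((P[:,:2]*1000).astype(np.float32))
q=P[(P[:,0]>.56)&(P[:,0]<.65)&(P[:,1]>.01)&(P[:,1]<.1)]
for z in((.098,.142),(.145,.156),(.177,.185)):
    s=q[(q[:,2]>z[0])&(q[:,2]<z[1])]
    if len(s)>3: print(z,rect(s))
go((.52,-.10,.32,0))
E
```

```text
(0.098, 0.142) (3211, array([0.6113, 0.0659, 0.124 ]), ((611.2982177734375, 63.36482620239258), (51.25040817260742, 66.75860595703125), 8.26990032196045))
(0.145, 0.156) (2965, array([0.6104, 0.0596, 0.1501]), ((611.8719482421875, 63.32193374633789), (50.53446960449219, 66.7274398803711), 8.515984535217285))
(0.177, 0.185) (2220, array([0.6241, 0.0625, 0.1786]), ((608.266845703125, 64.29386138916016), (71.99455261230469, 65.43779754638672), 6.274860858917236))
t 1.85 pos [0.5392 0.0718 0.3206] yaw 6.51 F [0.2 0.1 0.4] open 0.0854
(0.52, -0.1, 0.32, 0) [ 0.0642 -0.2809  0.0004] [ 0.0012 -0.0001  0.0723]
```

View pics/w1.png

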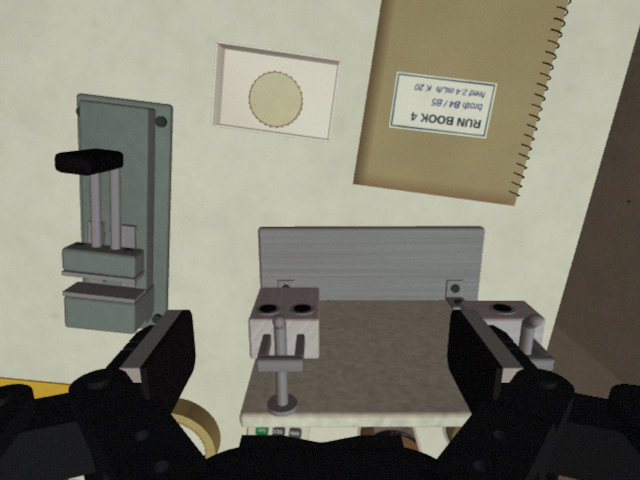

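The wrist view shows the two-port tall block at (285,325) on the left peg and the one-port block at (505,320). The block A yaw and centre come from its top face.

```bash
python3 - <<'E'
from h import *
W=np.load("pics/w1c.npy")
P=W[283:362,244:326].reshape(-1,3); P=P[np.isfinite(P[:,0])]
for z in((.147,.155),(.105,.142),(.178,.186)):
    s=P[(P[:,2]>z[0])&(P[:,2]<z[1])&(P[:,0]<.63)]; print(z,len(s),s[:,2].mean(),cv2.minAreaRect((s[:,:2]*1000).astype(np.float32)))
s=P[(P[:,2]>.1)&(P[:,2]<.142)]; print(np.polyfit(s[:,1],s[:,0],1), s.min(0), s.max(0))
# vise
P=W[90:335,50:180].reshape(-1,3); P=P[np.isfinite(P[:,0])]
for z in((.086,.096),(.054,.061)):
    s=P[(P[:,2]>z[0])&(P[:,2]<z[1])]; print(z,len(s),s[:,2].mean(),cv2.minAreaRect((s[:,:2]*1000).astype(np.float32)))
    print(np.histogram(s[:,0],np.arange(.5,.69,.005)))
E
```

```text
(0.147, 0.155) 1943 0.14995495101183037 ((602.3125610351562, 54.514495849609375), (28.295196533203125, 43.79604721069336), 6.084694862365723)
(0.105, 0.142) 1378 0.12479516174803049 ((589.0980834960938, 53.006378173828125), (4.069556713104248, 43.70967102050781), 6.228011131286621)
(0.178, 0.186) 256 0.17928626456774127 ((587.1008911132812, 52.70256042480469), (27.377944946289062, 25.655902862548828), 7.756885528564453)
[0.39209809 0.57108471] [0.58546399 0.03150127 0.1000409 ] [0.64071323 0.08504454 0.141982  ]
(0.086, 0.096) 713 0.08922130149457586 ((518.1116333007812, -104.91399383544922), (25.920482635498047, 14.157127380371094), 89.94709777832031)
(array([  0,   0, 202, 280, 226,   5,   0,   0,   0,   0,   0,   0,   0,
         0,   0,   0,   0,   0,   0,   0,   0,   0,   0,   0,   0,   0,
         0,   0,   0,   0,   0,   0,   0,   0,   0,   0,   0]), array([0.5  , 0.505, 0.51 , 0.515, 0.52 , 0.525, 0.53 , 0.535, 0.54 ,
       0.545, 0.55 , 0.555, 0.56 , 0.565, 0.57 , 0.575, 0.58 , 0.585,
       0.59 , 0.595, 0.6  , 0.605, 0.61 , 0.615, 0.62 , 0.625, 0.63 ,
       0.635, 0.64 , 0.645, 0.65 , 0.655, 0.66 , 0.665, 0.67 , 0.675,
       0.68 , 0.685]))
(0.054, 0.061) 4746 0.05673444717512481 ((587.58642578125, -105.52678680419922), (60.924888610839844, 153.35665893554688), 89.04335021972656)
(array([  0,   0,  56,  28,  21,   0,   0,   0,   0,   0,   0,   0,   0,
         0,   0,   0,   0,   0, 308, 427, 424, 403, 408,  86,   0,  38,
       399, 429, 378, 379, 372, 378, 212,   0,   0,   0,   0]), array([0.5  , 0.505, 0.51 , 0.515, 0.52 , 0.525, 0.53 , 0.535, 0.54 ,
       0.545, 0.55 , 0.555, 0.56 , 0.565, 0.57 , 0.575, 0.58 , 0.585,
       0.59 , 0.595, 0.6  , 0.605, 0.61 , 0.615, 0.62 , 0.625, 0.63 ,
       0.635, 0.64 , 0.645, 0.65 , 0.655, 0.66 , 0.665, 0.67 , 0.675,
       0.68 , 0.685]))
```

Request:
apply_moves(rows=[0.064,-0.281,0,0.001,0,0.072,0.064,-0.281,0,0.001,0,0.072,0.064,-0.281,0,0.001,0,0.072,0.064,-0.281,0,0.001,0,0.072,0.064,-0.281,0,0.001,0,0.072,0.064,-0.281,0,0.001,0,0.072,0.064,-0.281,0,0.001,0,0.072], grip=0)

```text
t: 2.55
tool_pos: [0.5206, -0.0999, 0.3205]
tool_rot: [-0.001, 3.141, 0.001]
contact_force: [-0.3, 0.2, -1.2]
opening: 0.0003
grip_force: 0.0
```

```bash
python3 - <<'E'
from h import *
print(ctrl.tip_extent)
go((.556,-.104,.32,0),(.556,-.104,.129,0),(.510,-.104,.129,0),(.502,-.104,.129,0))
E
```

```text
0.0726
t 2.55 pos [ 0.5206 -0.0999  0.3205] yaw 0.03 F [-0.3  0.2 -1.2] open 0.0003
(0.556, -0.104, 0.32, 0) [-0.059  -0.0069  0.0008] [0.0002 0.0002 0.0003]
(0.556, -0.104, 0.129, 0) [-0.0589 -0.0071  0.3192] [0.0002 0.0002 0.0003]
(0.51, -0.104, 0.129, 0) [ 0.0178 -0.007   0.3191] [0.0002 0.0002 0.0003]
(0.502, -0.104, 0.129, 0) [ 0.0311 -0.007   0.3191] [0.0002 0.0002 0.0003]
```

Request:
apply_moves(rows=[-0.059,-0.007,0,0,0,0,-0.059,-0.007,0.08,0,0,0,-0.059,-0.007,0.16,0,0,0,-0.059,-0.007,0.24,0,0,0,-0.059,-0.007,0.3,0,0,0,-0.059,-0.007,0.319,0,0,0,-0.059,-0.007,0.319,0,0,0,-0.045,-0.007,0.319,0,0,0,-0.03,-0.007,0.319,0,0,0,-0.02,-0.007,0.319,0,0,0,-0.01,-0.007,0.319,0,0,0,0,-0.007,0.319,0,0,0,0.008,-0.007,0.319,0,0,0,0.014,-0.007,0.319,0,0,0,0.018,-0.007,0.319,0,0,0,0.018,-0.007,0.319,0,0,0])

```text
t: 4.15
tool_pos: [0.5094, -0.1057, 0.1289]
tool_rot: [-0.003, -3.141, 0.0]
contact_force: [3.3, 0.4, 3.1]
opening: 0.0001
grip_force: 1.6
```

Request:
apply_moves(rows=[0.004,0,0,0,0,0,0.008,0,0,0,0,0,0.011,0,0,0,0,0,0.011,0,0,0,0,0])

```text
t: 4.55
tool_pos: [0.5028, -0.1056, 0.1289]
tool_rot: [-0.003, -3.141, 0.0]
contact_force: [3.3, -0.5, 2.5]
opening: -0.0004
grip_force: 1.4
```

```bash
python3 - <<'E'
from h import *
def rect(P): return len(P),P[:,2].mean().round(4), cv2.minAreaRect((P[:,:2]*1000).astype(np.float32))
go()
im,d=ctrl.get_image("top"); W=cloud("top",d)[160:280,320:390].reshape(-1,3)
q=W[(W[:,2]>.052)&(W[:,2]<.062)&(W[:,0]>.55)&(abs(W[:,1]+.1)<.04)]
print(rect(q),np.histogram(q[:,0],np.arange(.55,.68,.004)))
E
```

```text
t 4.55 pos [ 0.5028 -0.1056  0.1289] yaw -0.1 F [ 3.3 -0.5  2.5] open -0.0004
(69, np.float64(0.0584), ((661.1766357421875, -104.816162109375), (59.9664306640625, 12.236278533935547), 82.8998794555664)) (array([ 0,  0,  0,  0,  0,  0,  0,  0,  0,  0,  0,  0,  0,  0,  0,  0,  0,
        0,  0,  0,  0,  0,  0,  0,  0,  6, 18, 22, 21,  2,  0,  0]), array([0.55 , 0.554, 0.558, 0.562, 0.566, 0.57 , 0.574, 0.578, 0.582,
       0.586, 0.59 , 0.594, 0.598, 0.602, 0.606, 0.61 , 0.614, 0.618,
       0.622, 0.626, 0.63 , 0.634, 0.638, 0.642, 0.646, 0.65 , 0.654,
       0.658, 0.662, 0.666, 0.67 , 0.674, 0.678]))
```

Request:
apply_moves(rows=[0.002,0,0,0,0,0,0.0035,0,0,0,0,0,0.0035,0,0,0,0,0])

```text
t: 4.9
tool_pos: [0.5008, -0.1056, 0.1288]
tool_rot: [-0.003, -3.141, 0.0]
contact_force: [3.4, -1.7, 0.9]
opening: -0.0001
grip_force: 1.7
```

Request:
apply_moves(rows=[-0.02,0,0,0,0,0,-0.03,0,-0.01,0,0,0,-0.03,0,-0.08,0,0,0,-0.03,0,-0.16,0,0,0,-0.03,0,-0.24,0,0,0,-0.03,0,-0.31,0,0,0,-0.03,0,-0.31,0,0,0,-0.03,0,-0.31,0,0,0], grip=1)

```text
t: 5.7
tool_pos: [0.5195, -0.1056, 0.3163]
tool_rot: [0.002, 3.14, -0.001]
contact_force: [-0.5, -0.2, -0.5]
opening: 0.0855
grip_force: 0.0
```

```bash
python3 - <<'E'
from h import *
def rect(P): return len(P),P[:,2].mean().round(4), cv2.minAreaRect((P[:,:2]*1000).astype(np.float32))
o=ctrl.get_obs(); im,d=ctrl.get_image("wrist"); cv2.imwrite("pics/w2.png",im); W=cloud("wrist",d,o).reshape(-1,3)
W=W[(abs(W[:,1]+.105)<.045)]
for n,z,x0,x1 in(("handle",(.084,.097),.44,.56),("slide",(.053,.062),.55,.61),("fixed",(.053,.062),.615,.7),("plate",(.006,.02),.4,.7)):
    q=W[(W[:,2]>z[0])&(W[:,2]<z[1])&(W[:,0]>x0)&(W[:,0]<x1)]; print(n,rect(q), np.percentile(q[:,0],[0.5,99.5]).round(4),np.percentile(q[:,1],[1,99]).round(4))
go((.56,.05,.3,6.1),(.602,.0545,.3,6.1),(.602,.0545,.191,6.1))
E
```

```text
handle (724, np.float64(0.0895), ((482.3919372558594, -105.43359375), (25.767967224121094, 13.589696884155273), 89.57592010498047)) [0.4756 0.4891] [-0.1182 -0.0927]
slide (2098, np.float64(0.0569), ((568.2973022460938, -105.8001937866211), (24.334001541137695, 59.40238952636719), 0.028689619153738022)) [0.5565 0.5802] [-0.135  -0.0766]
fixed (2437, np.float64(0.0568), ((646.365478515625, -106.638671875), (59.947757720947266, 33.907405853271484), 89.6551284790039)) [0.6298 0.6629] [-0.1361 -0.0774]
plate (4703, np.float64(0.0093), ((577.3438110351562, -106.04679870605469), (79.9300308227539, 214.20082092285156), 89.52118682861328)) [0.4708 0.6812] [-0.1458 -0.0662]
t 5.75 pos [ 0.5188 -0.1054  0.3142] yaw -0.09 F [-0.5 -0.9 -0.7] open 0.0851
(0.56, 0.05, 0.3, 6.1) [-0.0683  0.2591  0.0237] [ 0.0004 -0.0011 -0.0688]
(0.602, 0.0545, 0.3, 6.1) [-0.1383  0.2667  0.0236] [ 0.0004 -0.0011 -0.0688]
(0.602, 0.0545, 0.191, 6.1) [-0.1386  0.2666  0.2053] [ 0.0004 -0.0011 -0.0688]
```

View pics/w2.png

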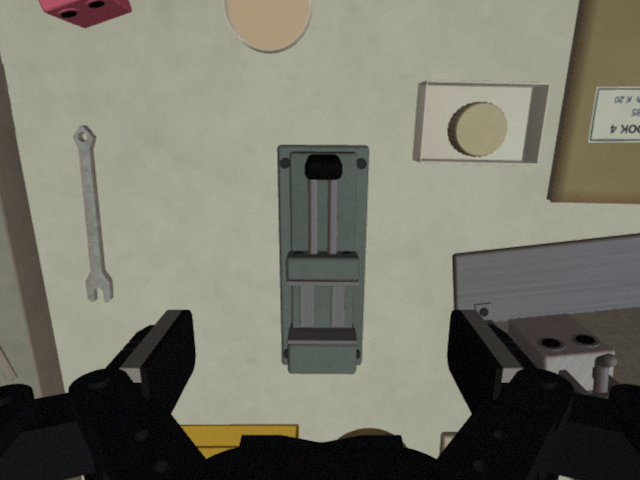

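The view shows the vise open with jaw faces at rows ~282 and ~330, the handle at (323,166), and nothing else disturbed. The measured gap is 49.5 mm.

Request:
apply_moves(rows=[-0.068,0.259,0.024,0,-0.001,-0.069,-0.068,0.259,0.024,0,-0.001,-0.069,-0.068,0.259,0.024,0,-0.001,-0.069,-0.138,0.267,0.024,0,-0.001,-0.069,-0.138,0.267,0.024,0,-0.001,-0.069,-0.138,0.267,0.024,0,-0.001,-0.069,-0.138,0.267,0.08,0,-0.001,-0.069,-0.138,0.267,0.13,0,-0.001,-0.069,-0.138,0.267,0.17,0,-0.001,-0.069,-0.138,0.267,0.195,0,-0.001,-0.069,-0.138,0.267,0.205,0,-0.001,-0.069,-0.138,0.267,0.205,0,-0.001,-0.069,-0.138,0.267,0.205,0,-0.001,-0.069], grip=1)

```text
t: 7.05
tool_pos: [0.6027, 0.0542, 0.1936]
tool_rot: [-0.167, 3.133, -0.0]
contact_force: [0.7, -0.1, 0.1]
opening: 0.0852
grip_force: 0.0
```

```bash
python3 - <<'E'
from h import *
go((.6023,.0545,.190,6.1))
E
```

```text
t 7.05 pos [0.6027 0.0542 0.1936] yaw 6.09 F [ 0.7 -0.1  0.1] open 0.0852
(0.6023, 0.0545, 0.19, 6.1) [0.0007 0.0006 0.0059] [-0.0003  0.0025 -0.0001]
```

Request:
apply_moves(rows=[0,0,0.004,0,0,0,0,0,0.004,0,0,0,0,0,0.004,0,0,0,0,0,0.004,0,0,0,0,0,0.004,0,0,0,0,0,0.004,0,0,0,0,0,0.004,0,0,0,0,0,0.004,0,0,0], grip=0, grip_force=50)

```text
t: 7.85
tool_pos: [0.6026, 0.0546, 0.1904]
tool_rot: [-0.167, 3.134, 0.0]
contact_force: [0.3, 1.9, 5.2]
opening: 0.0433
grip_force: 52.9
```

Request:
apply_moves(rows=[0,0,-0.008,0,0,0,0,0,-0.0145,0,0,0,0,0,-0.0185,0,0,0,0,0,-0.0185,0,0,0,0,0,-0.0185,0,0,0])

```text
t: 8.35
tool_pos: [0.6019, 0.0543, 0.2004]
tool_rot: [-0.167, 3.136, -0.0]
contact_force: [-0.3, 0.5, -2.3]
opening: 0.0433
grip_force: 52.4
```

```bash
python3 - <<'E'
from h import *
go((.5525,.0492,.2015,6.1))
im,d=ctrl.get_image("side"); cv2.imwrite("pics/s2.png",cv2.resize(im[235:355,220:340],(600,600),interpolation=3))
E
```

```text
t 8.35 pos [0.6019 0.0543 0.2004] yaw 6.1 F [-0.3  0.5 -2.3] open 0.0433
(0.5525, 0.0492, 0.2015, 6.1) [ 0.0827  0.0002 -0.002 ] [-0.0001  0.0007  0.0001]
```

View pics/s2.png

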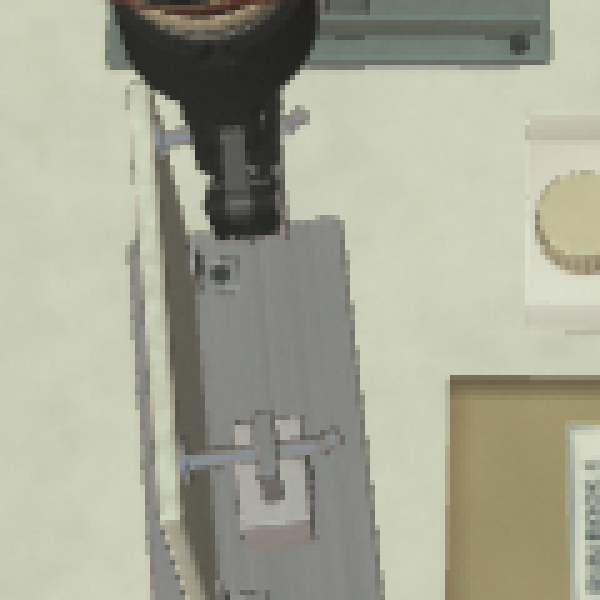

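The view shows the gripper holding the tall block at (240,190) on its peg and the short block still hanging at (270,480). The wrist now carries −2.3 N, so the block is lifted; next I draw it off.

Request:
apply_moves(rows=[0.015,0,-0.002,0,0,0,0.03,0,-0.002,0,0,0,0.045,0,-0.002,0,0,0,0.06,0,-0.002,0,0,0,0.075,0,-0.002,0,0,0,0.09,0,-0.002,0,0,0,0.1,0,-0.002,0,0,0,0.1,0,-0.002,0,0,0])

```text
t: 9.2
tool_pos: [0.5417, 0.048, 0.2018]
tool_rot: [-0.167, 3.135, -0.0]
contact_force: [0.3, 0.5, -2.3]
opening: 0.0433
grip_force: 52.4
```

```bash
python3 - <<'E'
from h import *
go((.542,.048,.26,6.1),(.605,-.1055,.26,-.3))
E
```

```text
t 9.2 pos [0.5417 0.048  0.2018] yaw 6.11 F [ 0.3  0.5 -2.3] open 0.0433
(0.542, 0.048, 0.26, 6.1) [-0.0007 -0.0001 -0.097 ] [-0.0001  0.001   0.0001]
(0.605, -0.1055, 0.26, -0.3) [-0.0779 -0.2656 -0.0968] [-0.      0.001   0.0712]
```

Request:
apply_moves(rows=[0,0,-0.05,0,0,0,0,0,-0.097,0,0,0,0,-0.07,-0.097,0,0,0.02,0,-0.14,-0.097,0,0,0.04,-0.01,-0.2,-0.097,0,0.001,0.06,-0.05,-0.25,-0.097,0,0.001,0.071,-0.078,-0.266,-0.097,0,0.001,0.071,-0.078,-0.266,-0.097,0,0.001,0.071,-0.078,-0.266,-0.097,0,0.001,0.071,-0.078,-0.266,-0.097,0,0.001,0.071])

```text
t: 10.2
tool_pos: [0.6054, -0.105, 0.2599]
tool_rot: [-0.007, -3.141, -0.001]
contact_force: [0.8, 0.3, -1.8]
opening: 0.0431
grip_force: 52.2
```

```bash
python3 - <<'E'
from h import *
im,d=ctrl.get_image("side"); cv2.imwrite("pics/s3.png",im); W=cloud("side",d).reshape(-1,3)
q=W[(abs(W[:,0]-.605)<.06)&(abs(W[:,1]+.08)<.06)&(W[:,2]>.14)&(W[:,2]<.235)]
print(len(q),q.min(0),q.max(0)); print(np.histogram(q[:,2],np.arange(.14,.24,.005)))
go((.605,-.1055,.16,-.3),(.605,-.1055,.130,-.3))
E
```

```text
152 [ 0.59160761 -0.12656035  0.16437424] [ 0.62033476 -0.06769407  0.23489773]
(array([ 0,  0,  0,  0,  1, 13, 20, 13,  7,  9,  8, 14, 14, 20,  8, 15,  8,
        0,  2]), array([0.14 , 0.145, 0.15 , 0.155, 0.16 , 0.165, 0.17 , 0.175, 0.18 ,
       0.185, 0.19 , 0.195, 0.2  , 0.205, 0.21 , 0.215, 0.22 , 0.225,
       0.23 , 0.235]))
t 10.25 pos [ 0.6053 -0.1049  0.26  ] yaw -0.23 F [ 0.   0.1 -1.9] open 0.0427
(0.605, -0.1055, 0.16, -0.3) [ 0.0005 -0.001   0.1666] [ 0.0001 -0.0002  0.0008]
(0.605, -0.1055, 0.13, -0.3) [ 0.0005 -0.001   0.2166] [ 0.0001 -0.0002  0.0008]
```

Request:
apply_moves(rows=[0,-0.001,0.05,0,0,0.001,0,-0.001,0.1,0,0,0.001,0,-0.001,0.14,0,0,0.001,0,-0.001,0.17,0,0,0.001,0,-0.001,0.19,0,0,0.001,0,-0.001,0.202,0,0,0.001,0,-0.001,0.21,0,0,0.001,0,-0.001,0.214,0,0,0.001,0,-0.001,0.214,0,0,0.001])

```text
t: 11.15
tool_pos: [0.6062, -0.1063, 0.1323]
tool_rot: [0.01, 3.141, -0.0]
contact_force: [0.1, -0.4, -2.8]
opening: 0.0432
grip_force: 52.2
```

Now feel down to the rails.

Request:
apply_moves(rows=[0,0,0.001,0,0,0,0,0,0.002,0,0,0,0,0,0.003,0,0,0,0,0,0.004,0,0,0,0,0,0.004,0,0,0])

```text
t: 11.65
tool_pos: [0.6058, -0.1062, 0.1293]
tool_rot: [0.01, 3.141, 0.0]
contact_force: [-0.3, 0.1, -2.2]
opening: 0.0432
grip_force: 52.2
```

Request:
apply_moves(rows=[0,0,0.001,0,0,0,0,0,0.002,0,0,0,0,0,0.003,0,0,0,0,0,0.003,0,0,0])

```text
t: 12.05
tool_pos: [0.6061, -0.1063, 0.1289]
tool_rot: [-0.01, -3.141, 0.0]
contact_force: [-4.7, 0.7, 7.2]
opening: 0.0433
grip_force: 53.0
```

Contact with the rails, so release and rise.

Request:
apply_moves(rows=[0,0,-0.001,0,0,0,0,0,-0.001,0,0,0,0,0,-0.001,0,0,0,0,0,-0.001,0,0,0,0,0,-0.001,0,0,0,0,0,-0.03,0,0,0,0,0,-0.08,0,0,0,0,0,-0.15,0,0,0,0,0,-0.22,0,0,0,0.14,0,-0.3,0,0,0,0.14,0,-0.3,0,0,0,0.14,0,-0.3,0,0,0,0.14,0,-0.3,0,0,0], grip=1)

```text
t: 13.35
tool_pos: [0.5218, -0.1058, 0.3099]
tool_rot: [0.011, 3.137, -0.002]
contact_force: [0.6, 0.6, 0.2]
opening: 0.0857
grip_force: 0.0
```

```bash
python3 - <<'E'
from h import *
def rect(P): return len(P),P[:,2].mean().round(4), cv2.minAreaRect((P[:,:2]*1000).astype(np.float32))
o=ctrl.get_obs(); im,d=ctrl.get_image("wrist"); cv2.imwrite("pics/w3.png",im); W=cloud("wrist",d,o).reshape(-1,3)
W=W[(abs(W[:,1]+.105)<.05)]
for n,z,x0,x1 in(("handle",(.082,.098),.42,.54),("slide",(.053,.062),.54,.6),("fixed",(.053,.062),.61,.7),("block",(.082,.095),.56,.66)):
    q=W[(W[:,2]>z[0])&(W[:,2]<z[1])&(W[:,0]>x0)&(W[:,0]<x1)]; print(n,rect(q), np.percentile(q[:,0],[0.5,99.5]).round(4))
go((.440,-.1055,.3,-.3),(.440,-.1055,.129,-.3),(.485,-.1055,.129,-.3))
E
```

```text
handle (771, np.float64(0.0895), ((482.4831848144531, -105.28885650634766), (25.88979721069336, 13.781000137329102), 89.51187133789062)) [0.4758 0.4893]
slide (2381, np.float64(0.057), ((575.0503540039062, -105.91668701171875), (59.73406219482422, 37.755165100097656), 89.2816162109375)) [0.5564 0.5926]
fixed (1628, np.float64(0.057), ((646.7498779296875, -106.7066879272461), (60.03679656982422, 34.011871337890625), 89.2833023071289)) [0.6302 0.6632]
block (1786, np.float64(0.0878), ((605.075439453125, -108.3405990600586), (44.04362869262695, 28.549341201782227), 89.95870208740234)) [0.5914 0.6187]
t 13.4 pos [ 0.522  -0.1057  0.3084] yaw -0.38 F [-0.7  0.1  0.2] open 0.0856
(0.44, -0.1055, 0.3, -0.3) [ 0.1367 -0.0005  0.0138] [-0.0003  0.0012 -0.0009]
(0.44, -0.1055, 0.129, -0.3) [ 0.1372 -0.0004  0.2988] [-0.0003  0.0012 -0.0009]
(0.485, -0.1055, 0.129, -0.3) [6.220e-02 1.000e-04 2.989e-01] [-0.0003  0.0012 -0.0009]
```

View pics/w3.png

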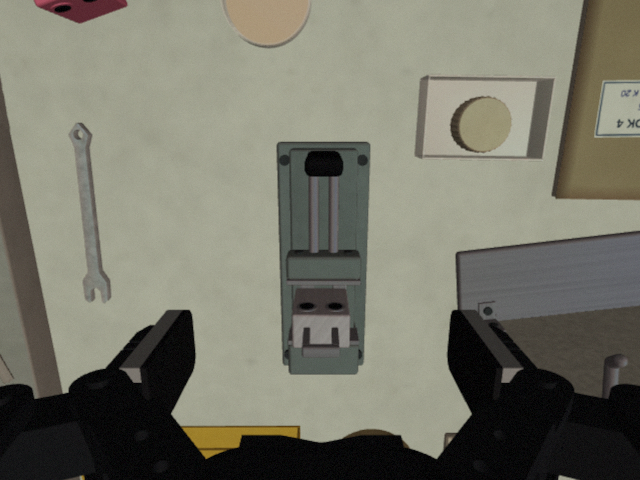

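The view shows the block standing on the rails between the jaws, eye up, at (320,320). Its centre is within about 2 mm of the jaws' middle. Next I close the gripper and go behind the handle.

Request:
apply_moves(rows=[0.07,0,0.014,0,0.001,0,0.137,0,0.014,0,0.001,0,0.137,0,0.014,0,0.001,0,0.137,0,0.08,0,0.001,0,0.137,0,0.16,0,0.001,0,0.137,0,0.23,0,0.001,0,0.137,0,0.28,0,0.001,0,0.137,0,0.299,0,0.001,0,0.137,0,0.299,0,0.001,0,0.125,0,0.299,0,0.001,0,0.115,0,0.299,0,0.001,0,0.105,0,0.299,0,0.001,0,0.098,0,0.299,0,0.001,0,0.092,0,0.299,0,0.001,0,0.087,0,0.299,0,0.001,0,0.082,0,0.299,0,0.001,0,0.078,0,0.299,0,0.001,0,0.074,0,0.299,0,0.001,0,0.07,0,0.299,0,0.001,0,0.07,0,0.299,0,0.001,0], grip=0)

```text
t: 15.4
tool_pos: [0.48, -0.1055, 0.128]
tool_rot: [-0.01, -3.14, -0.0]
contact_force: [-4.1, -0.2, 2.3]
opening: 0.0002
grip_force: 1.8
```

Request:
apply_moves(rows=[-0.003,0,0,0,0,0,-0.006,0,0,0,0,0,-0.008,0,0,0,0,0,-0.008,0,0,0,0,0])

```text
t: 15.8
tool_pos: [0.4845, -0.1055, 0.128]
tool_rot: [-0.01, -3.139, 0.0]
contact_force: [-4.9, -1.5, 3.4]
opening: 0.0001
grip_force: 2.3
```

Request:
apply_moves(rows=[-0.001,0,0,0,0,0,-0.002,0,0,0,0,0,-0.003,0,0,0,0,0,-0.003,0,0,0,0,0])

```text
t: 16.2
tool_pos: [0.4862, -0.1055, 0.128]
tool_rot: [-0.01, -3.139, 0.0]
contact_force: [-4.9, -0.9, 3.8]
opening: -0.0002
grip_force: 2.5
```

Request:
apply_moves(rows=[-0.001,0,0,0,0,0,-0.002,0,0,0,0,0,-0.002,0,0,0,0,0])

```text
t: 16.5
tool_pos: [0.4867, -0.1055, 0.128]
tool_rot: [-0.01, -3.137, -0.0]
contact_force: [-9.3, -0.4, 6.5]
opening: 0.0002
grip_force: 4.5
```

Force is rising, so press on gently to about 20–25 N.

Request:
apply_moves(rows=[-0.001,0,0,0,0,0,-0.002,0,0,0,0,0,-0.003,0,0,0,0,0,-0.003,0,0,0,0,0])

```text
t: 16.9
tool_pos: [0.4871, -0.1055, 0.128]
tool_rot: [-0.009, -3.131, -0.001]
contact_force: [-18.5, -0.5, 13.4]
opening: -0.0
grip_force: 8.8
```

Request:
apply_moves(rows=[-0.0015,0,0,0,0,0,-0.0015,0,0,0,0,0,0,0,0,0,0,0,0.01,0,0,0,0,0,0.025,0,0,0,0,0,0.04,0,0,0,0,0,0.04,0,-0.08,0,0,0,0.04,0,-0.16,0,0,0,0.04,0,-0.24,0,0,0,0,0,-0.31,0,0,0,-0.06,0,-0.31,0,0,0,-0.06,0,-0.31,0,0,0,-0.06,0,-0.31,0,0,0])

```text
t: 18.2
tool_pos: [0.5255, -0.1056, 0.3133]
tool_rot: [-0.009, -3.139, -0.001]
contact_force: [-0.5, -0.1, -0.7]
opening: -0.0002
grip_force: 0.0
```

```bash
python3 - <<'E'
from h import *
def rect(P): return len(P),P[:,2].mean().round(4), cv2.minAreaRect((P[:,:2]*1000).astype(np.float32))
go()
o=ctrl.get_obs(); im,d=ctrl.get_image("wrist"); cv2.imwrite("pics/w4.png",im); W=cloud("wrist",d,o).reshape(-1,3)
W=W[(abs(W[:,1]+.105)<.05)]
for n,z,x0,x1 in(("handle",(.082,.098),.42,.56),("slide",(.053,.062),.54,.605),("fixed",(.053,.062),.62,.7),("block",(.082,.095),.58,.66)):
    q=W[(W[:,2]>z[0])&(W[:,2]<z[1])&(W[:,0]>x0)&(W[:,0]<x1)]; print(n,rect(q), np.percentile(q[:,0],[0.5,99.5]).round(4))
    if n=="block": print(np.linalg.lstsq(np.c_[q[:,:2],np.ones(len(q))],q[:,2],rcond=None)[0])
im,d=ctrl.get_image("side"); cv2.imwrite("pics/s4.png",cv2.resize(im[190:350,220:350],None,fx=3.7,fy=3.7,interpolation=3))
E
```

```text
t 18.2 pos [ 0.5255 -0.1056  0.3133] yaw -0.35 F [-0.5 -0.1 -0.7] open -0.0002
handle (712, np.float64(0.0894), ((503.8073425292969, -105.45763397216797), (13.347543716430664, 25.233089447021484), 0.38639843463897705)) [0.4972 0.5104]
slide (1592, np.float64(0.0568), ((590.5253295898438, -106.17290496826172), (60.0295295715332, 25.616811752319336), 89.8117904663086)) [0.578  0.6026]<stdin>:2: RuntimeWarning: Mean of empty slice.
  ret = ret.dtype.type(ret / rcount)
Traceback (most recent call last):
IndexError: index -1 is out of bounds for axis 0 with size 0
```

View pics/w4.png

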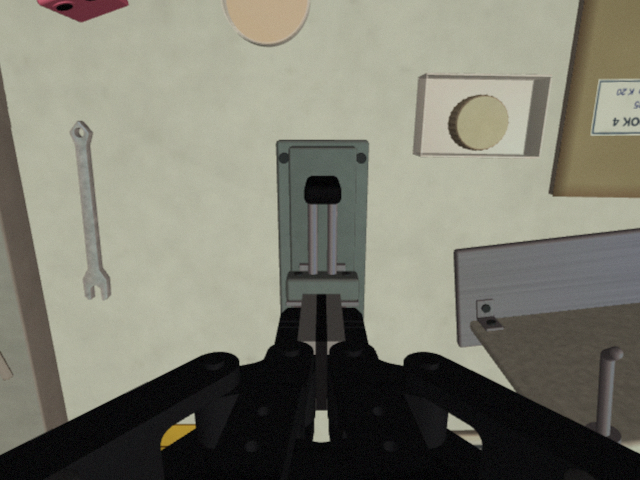

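The view shows the sliding jaw at (322,285) advanced to a gap of about 28 mm, but the shut fingers hide the block. I open them and look once more.

Request:
apply_moves(rows=[0.03,0,0,0,0,0,0.03,0,0,0,0,0,0.03,0,0,0,0,0,0.03,0,0,0,0,0,0.03,0,0,0,0,0,0.03,0,0,0,0,0], grip=1)

```text
t: 18.85
tool_pos: [0.5079, -0.1056, 0.3141]
tool_rot: [-0.01, -3.14, -0.0]
contact_force: [-0.8, -0.8, 0.2]
opening: 0.0848
grip_force: 0.0
```

```bash
python3 - <<'E'
from h import *
def rect(P): return len(P),P[:,2].mean().round(4), cv2.minAreaRect((P[:,:2]*1000).astype(np.float32))
o=ctrl.get_obs(); im,d=ctrl.get_image("wrist"); cv2.imwrite("pics/w5.png",im); W=cloud("wrist",d,o).reshape(-1,3)
W=W[(abs(W[:,1]+.105)<.05)]
for n,z,x0,x1 in(("slide",(.053,.062),.54,.6045),("fixed",(.053,.062),.62,.7),("block",(.082,.095),.58,.66)):
    q=W[(W[:,2]>z[0])&(W[:,2]<z[1])&(W[:,0]>x0)&(W[:,0]<x1)]; print(n,rect(q), q[:,0].min(),q[:,0].max())
    if n=="block": print(np.linalg.lstsq(np.c_[q[:,:2],np.ones(len(q))],q[:,2],rcond=None)[0])
E
```

```text
slide (2141, np.float64(0.057), ((590.5291137695312, -106.24588012695312), (59.9193229675293, 25.78992462158203), 89.52367401123047)) 0.5777180250362871 0.6035859455251553
fixed (744, np.float64(0.0568), ((646.7161865234375, -106.63872528076172), (59.99018478393555, 33.695289611816406), 89.74796295166016)) 0.6297491036310006 0.6635835413866337
block (1730, np.float64(0.0878), ((615.4959106445312, -108.2908706665039), (43.38116455078125, 28.922208786010742), 89.18000030517578)) 0.6009164008223531 0.6301646405234935
[ 0.06379389 -0.00074245  0.04863518]
```

View pics/w5.png

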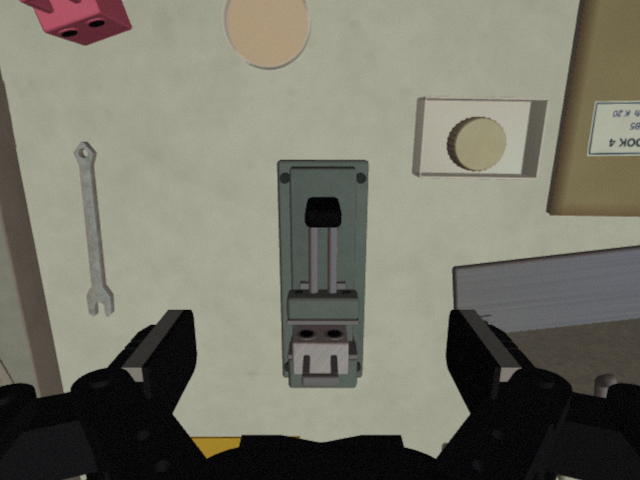

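The view shows the block at (320,350) between the jaws against the fixed jaw. I do one numeric check that its top is level, leaving out the front-face pixels.

```bash
python3 - <<'E'
from h import *
o=ctrl.get_obs(); im,d=ctrl.get_image("wrist"); W=cloud("wrist",d,o).reshape(-1,3)
def fit(x0,x1,y,z0,z1):
    q=W[(W[:,0]>x0)&(W[:,0]<x1)&(abs(W[:,1]+.107)<y)&(W[:,2]>z0)&(W[:,2]<z1)]
    print(len(q),np.linalg.lstsq(np.c_[q[:,:2],np.ones(len(q))],q[:,2],rcond=None)[0].round(4),q[:,2].std().round(4))
fit(.604,.612,.019,.084,.093); fit(.604,.627,.019,.084,.093); fit(.634,.660,.026,.05,.064); fit(.581,.598,.026,.05,.064)
q=W[(W[:,2]>.061)&(W[:,2]<.08)&(abs(W[:,1]+.107)<.019)&(W[:,0]>.59)&(W[:,0]<.61)]; print("front face x vs z",len(q),np.polyfit(q[:,2],q[:,0],1))
E
```

```text
461 [0.027  0.001  0.0718] 0.0007
1101 [ 0.0016 -0.0017  0.0871] 0.0009
317 [ 0.0061 -0.0023  0.0529] 0.0007
1152 [-0.0252  0.0011  0.0721] 0.0007
front face x vs z 505 [-0.04533012  0.60506671]
```

Its top is level and its faces are upright, so the block is flat against the jaw. Handing in.

```bash
python3 -c "
from station import ctrl
print(ctrl.finish_job())"
```

```text
the job is handed in; nothing more can be done
None
```

I handed the job in at about 19 s: the tall block stands eye up on the rails, about 2 mm off the middle of the jaws, clamped flat against the fixed jaw; the short block, logbook, tray and spanner were left alone.

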